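Tare the bench scale and print the tare slip

TASK

The empty steel tub stands on the bench scale ready for filling. With the fingertips press the scale's blue tare key lightly and let it come back up, then press its green print key in the same light way so that the tare goes to the label printer, and draw the hand well clear of the scale. Do not touch the pan or the tub, do not press the red or the yellow key, and leave the scanner, jar and pen where they are.

Things in the scene. Friction and masses are not known exactly. Their poses are not given: they have to be found in the camera images.
- scale: white bench scale, 245 mm deep (x), 220 wide (y), on red feet, firm. Origin: centre of its underside; x runs front to back, y to its left, z up. The front panel slopes up at 15 degrees from 24 mm high at x = -125 to 48 mm at x = -32: display above, below it four keys on the line x = -98, tops 37 mm up, 6 mm proud; left to right red y = +75, yellow +25, green -25, blue -75
- scale_pan: square-cornered stainless weighing pan of the scale, 150 mm deep by 190 mm wide, 5 mm thick, top 68 mm above the bench. Origin: centre of its underside, 63 mm above the bench and 45 mm behind the scale's origin; axes as the scale. Its front edge is 68 mm behind the line of the keys
- tare_key_top (a point): centre of the top face of the blue tare key at the right end of the row, with a white sign of two arrowheads pointing at a bar; key 22 mm deep (x), 30 mm wide (y). z points straight out of the key, square to the sloping panel (15 degrees from vertical, leaning to the front), y to the left along the row, x up the slope. The point sinks with the key
- tare_key (a joint): travel of the blue tare key, m: 0 up, 0.004 fully down; it counts as pressed beyond 0.002. Spring key: 1.5 N starts it, 5 N takes it fully down; it springs back when released
- print_key_top (a point): centre of the top face of the green print key, second from the right, with a white printer sign; key 22 mm deep (x), 30 mm wide (y). z points straight out of the key, square to the sloping panel (15 degrees from vertical, leaning to the front), y to the left along the row, x up the slope. The point sinks with the key
- print_key (a joint): travel of the green print key, m: 0 up, 0.004 fully down; it counts as pressed beyond 0.002. Spring key: 1.5 N starts it, 5 N takes it fully down; it springs back when released
- mode_key_top (a point): centre of the top face of the yellow mode key, second from the left, not to be pressed, with a white three-bar sign; key 22 mm deep (x), 30 mm wide (y). z points straight out of the key, square to the sloping panel (15 degrees from vertical, leaning to the front), y to the left along the row, x up the slope. The point sinks with the key
- mode_key (a joint): travel of the yellow mode key, m: 0 up, 0.004 fully down; it counts as pressed beyond 0.002. Spring key: 1.5 N starts it, 5 N takes it fully down; it springs back when released
- power_key_top (a point): centre of the top face of the red power key at the left end of the row, not to be pressed, with a white power sign; key 22 mm deep (x), 30 mm wide (y). z points straight out of the key, square to the sloping panel (15 degrees from vertical, leaning to the front), y to the left along the row, x up the slope. The point sinks with the key
- power_key (a joint): travel of the red power key, m: 0 up, 0.004 fully down; it counts as pressed beyond 0.002. Spring key: 1.5 N starts it, 5 N takes it fully down; it springs back when released
- tub: empty round open stainless tub, 110 mm across, 45 mm high, loose on the pan; its rim is 113 mm above the bench. Origin: centre of its underside
- scanner: yellow and black hand scanner upright on its black foot, loose on the bench beside the scale, 140 mm high, foot 85 by 70 mm, head 85 by 48 mm. Origin: centre of the foot's underside
- jar: closed amber glass jar with white cap, 60 mm across, 85 mm high, loose on the bench beside the scale. Origin: centre of its underside
- pen: black pen lying on the bench in front of the scale, 140 mm long along its x, 10 mm thick. Origin: its middle, at bench height
Mind the look-alikes: they are no part of the job. There is more than one size of the scanner; the one meant has the size given above.

How it is judged:
On the way, in this order (a step that is already met when the one before it is completed fails the run):
1. the blue tare key is pressed by the fingertips, the print key being up (value of joint tare_key above 0.002 m and contact force between the fingers and scale above 0.5 N and value of joint print_key below 0.001 m), for 0.05 s.
2. the tare key is back up (value of joint each of tare_key, print_key below 0.001 m), for 0.05 s.
3. the green print key is pressed by the fingertips, the tare key being up (value of joint print_key above 0.002 m and contact force between the fingers and scale above 0.5 N and value of joint tare_key below 0.001 m), for 0.05 s.
At the end, for the whole second after the job is handed in: All four keys are up (less than 1 mm pressed), the tub still stands on the pan and the scanner, jar and pen lie where they were (within 12 mm, not tipped), and the hand has been drawn clear: TCP more than 90 mm from the tops of the tare and print keys (all of step 2 and value of joint each of mode_key, power_key below 0.001 m and distance of each of tub, scanner, jar, pen from where it was at the start of the episode below 0.012 m and angle between each of tub, scanner, jar's own z axis and vertical below 0.1 rad and distance between the grasp point and tare_key_top above 0.09 m and distance between the grasp point and print_key_top above 0.09 m and linear speed of tub below 0.02 m/s); the robot touches nothing.
It fails at once if the red power key or the yellow mode key is pressed (more than 1.5 mm) (value of joint any of power_key, mode_key above 0.0015 m).
It fails at once if the robot touches the pan or the tub (contact force between any of the fingers, the arm and scale_pan above 0.3 N or contact force between any of the fingers, the arm and tub above 0.3 N).
It fails at once if the scale is pressed with more than 20 N (contact force between any of the fingers, the arm and scale above 20 N).
It fails at once if the tub, scanner, jar or pen is moved more than 12 mm (distance of any of tub, scanner, jar, pen from where it was at the start of the episode above 0.012 m).
It also fails if it takes over 38 s, if anything falls off the work surface, if the arm or the gripper's body presses on something with over 40 N, if the wrist force passes 120 N, or if a joint passes its speed limit or range.

ROBOT

A 6-joint arm with a two-finger parallel gripper is mounted at the origin on the work surface. World frame = base frame: x ahead of the robot, y to its left, z up, the work surface at z = 0. Lengths are in m, angles in rad, forces in N, time in s.
With the tool pointing down it reaches from about 0.35 to 0.925 m from the base axis. Payload 6.4 kg.
Tool frame: the origin (TCP) lies between the finger pads, 19 mm behind the fingertips; this is the grasp point; z points along the fingers, y is the line along which they close (so a half turn about z gives the same grasp; the last joint's range is limited). The gripper opens to 85 mm and grips with 20 to 120 N. Pads are 22 mm wide; open, the fingers measure 114 mm over their backs; the gripper's body (76 mm by 85 mm) begins 54 mm behind the grasp point. The pads swing forward as they close: fully open they stand 13 mm farther back than shut.
Start: joints at [-1.46, 0.245, 1.558, -0, 1.339, -0.174], TCP at [0.183, -0.624, 0.25] pointing down, gripper open.
Joint ranges: [-3.13, 3.13], [-1.02, 2.26], [0.13, 2.54], [-0.95, 4.09], [0.21, 2.88], [-2.74, 2.74]. Speed limits (rad/s): [2.57, 2.57, 3.14, 3.14, 3.14, 3.14].

INTERFACE

Orientations are given as a 3x3 rotation matrix whose columns are the frame's x, y, z axes.
In Python, from station import * gives the robot as it stands.
- The arm moves only by the shell command python3 -m handwheel 'ROWS'. ROWS is JSON, a list of rows, each a list of 5 numbers: the closure, from -1 (fully open) to 1 (shut), then the shift along the tool's x, y, z normalised to -1 to 1, where 1 is 0.25 m, then the turn about the tool's z normalised to -1 to 1, where 1 is 30 degrees. In form: [[hand, dx, dy, dz, spin], ...]. A call has 1 to 10 rows; each row shifts and turns the commanded pose from where the row before left it, along the tool's axes as they then stand; what a row does not reach is not made up. A row lasts 1/10 s, in which the tool goes at most 50 mm and 8.59 degrees, less where a joint would pass 70% of its speed; a pose out of reach is approached as far as the arm can. A call with a number of a shift or a turn outside -1 to 1 is refused whole. A call with a gripper value outside its range is refused whole. The fingers move at their own pace and stop on an object; the grip force is fixed at half the most. Time passes only in rows, so rows that do not move let the fingers close. It gives the time, the measured TCP pose, the force, the opening and the grip force at its end, in the units of the state.
- state(): the state, without advancing time (a new reading comes with each control period).
- get_image(name): name is "scene" or "top" or "wrist"; returns (picture, depth): 480x640x3 uint8, blue, green, red; 480x640 float32, m along the optical axis (not along the pixel's ray), 0 where there is no reading.
- calibration(name): a dict with "camera_matrix" (3x3 intrinsics, pixels), "world_from_camera" (4x4, takes a point from camera to world coordinates); the wrist camera has in their place "tool_from_camera" (4x4, takes a point from camera to tool coordinates, whose origin is the TCP and whose axes are the flange's). Camera axes: x right, y up, looking along -z (the intrinsics and any distortion apply to the point x, -y, -z); pixel columns grow to the right and rows downward; lengths in m; the calibration is good to about 2 mm. A picture is of the moment at which its call begins: read the wrist's pose just before it. calibration takes no time and is no camera call.
- job_done(): hands the job in; it is judged then, once.
The state is a dict: "time_s": time; "q": joint angles; "joint_velocities": joint speeds; "effort": joint torques, N m; "tool_pos": TCP position; "eef_rot": TCP orientation; "force": force on the tool from outside, world axes, zero at the start; "wrist_torque": the same for the moment, N m; "grip_width": finger opening in m; "gripper_force": force on a finger pad.
Only numpy, scipy, OpenCV 4.12 (cv2) and the standard library are available. Lean on these libraries where they do the work, as an engineer would, in place of code of your own. Each camera call takes 0.05 s, during which the arm holds its last target. There are 200 camera calls.

## Working session

There is one attempt and no reset: what is moved stays moved. The work goes in short steps, Python scripts to look and compute and a shell command to move; the robot and the scene stay as the last step left them, time stands still between calls to the robot, and variables do not carry over. Pictures are saved under pics/ and viewed, at most 10 in all, crops included, and the job is handed in when it is done.

```bash
mkdir -p pics; python3 - <<'E'
from station import *
import cv2,numpy as np
for n in("scene","top"):
    p,d=get_image(n); cv2.imwrite(f"pics/{n}0.png",p); np.savez(f"pics/{n}0.npz",d=d,**calibration(n))
s=state();print(s["time_s"],s["tool_pos"],s["eef_rot"],s["force"],s["grip_width"])
E
```

```text
0.1 [ 0.18257853 -0.6233462   0.24900739] [[ 9.59714460e-01  2.80977074e-01 -1.96941119e-04]
 [ 2.80976989e-01 -9.59712963e-01  1.72057069e-03]
 [ 2.94433975e-04 -1.70659250e-03 -9.99998500e-01]] [-0.00487882  0.98974679 -1.02497174] 0.0854700661798361
```

View pics/scene0.png

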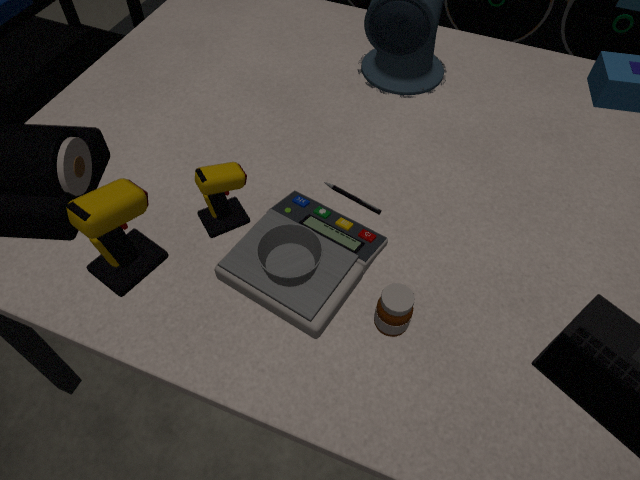

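View pics/top0.png

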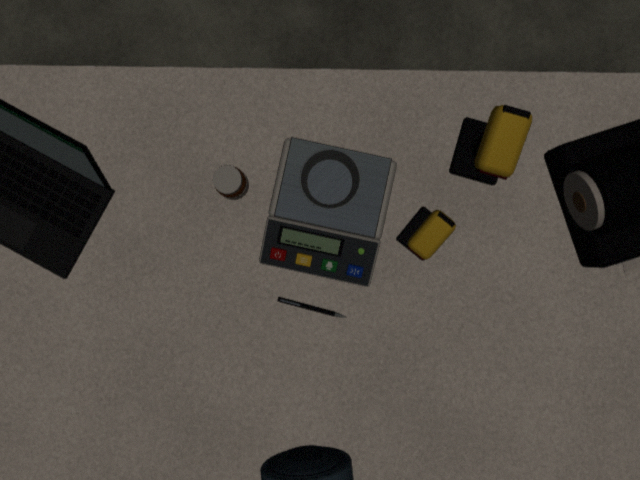

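Keys in the top image: red (278,255), yellow (304,260), green (330,266), blue (356,272). In the scene image: blue (301,201), green (321,212), yellow (345,225), red (367,236). There are two scanners: the small one at top (430,235), beside the scale, and a big one at (495,145). I'll measure the keys and both scanners and confirm with a crop.

```bash
cat > h.py <<'E'
import numpy as np,cv2
def load(n):
    z=np.load(f"pics/{n}0.npz"); return z["d"],z["camera_matrix"],z["world_from_camera"]
def P(n,u,v,z=None):
    d,K,T=load(n)
    r=np.array([(u-K[0,2])/K[0,0],-(v-K[1,2])/K[1,1],-1.])
    if z is None: s=np.median(d[v-1:v+2,u-1:u+2])
    else: s=(z-T[2,3])/(T[:3,:3]@r)[2]
    return T[:3,:3]@(r*s)+T[:3,3]
E
python3 - <<'E'
from h import *
np.set_printoptions(precision=4,suppress=True)
from station import *
print({k:v for k,v in calibration("top").items()})
for n,pts in dict(top=dict(red=(278,255),yel=(304,260),grn=(330,266),blu=(356,272),tub=(330,180),jar=(229,180),scan=(435,230),big=(505,140),penL=(280,299),penR=(345,317),panFL=(272,218),panFR=(378,238)),scene=dict(red=(367,236),yel=(345,225),grn=(321,212),blu=(301,201),scan=(220,177),big=(110,205),jar=(398,297))).items():
    for k,(u,v) in pts.items(): print(n,k,P(n,u,v),P(n,u,v,.037)[:2])
a=cv2.imread("pics/top0.png")[195:295,250:470]; b=cv2.imread("pics/scene0.png")[150:260,180:400]
cv2.imwrite("pics/crop.png",cv2.convertScaleAbs(np.vstack([cv2.resize(a,(640,291)),cv2.resize(b,(600,300))[:, :] if 0 else cv2.resize(b,(640,300))]),alpha=1.6))
E
```

```text
{'camera_matrix': array([[547.3283,   0.    , 315.3899],
       [  0.    , 547.3283, 238.1529],
       [  0.    ,   0.    ,   1.    ]]), 'world_from_camera': array([[ 0.0154,  0.9994, -0.0298,  0.5775],
       [-0.9999,  0.0153, -0.0062,  0.0135],
       [-0.0057,  0.0299,  0.9995,  1.0805],
       [ 0.    ,  0.    ,  0.    ,  1.    ]])}
top red [0.5754 0.0907 0.0367] [0.5754 0.0907]
top yel [0.5666 0.041  0.0373] [0.5666 0.041 ]
top grn [ 0.556  -0.0087  0.0367] [ 0.556  -0.0087]
top blu [ 0.5453 -0.0584  0.0364] [ 0.5453 -0.0583]
top tub [ 0.7156 -0.0056  0.0713] [ 0.7203 -0.0063]
top jar [0.7109 0.1789 0.0861] [0.7175 0.1871]
top scan [ 0.623  -0.1874  0.133 ] [ 0.6276 -0.2078]
top big [ 0.7718 -0.2924  0.1777] [ 0.8021 -0.34  ]
top penL [0.4897 0.0873 0.0109] [0.4918 0.0854]
top penR [ 0.4561 -0.0402  0.0046] [ 0.4597 -0.0386]
top panFL [0.6452 0.1026 0.0466] [0.6458 0.1034]
top panFR [ 0.6104 -0.0985  0.0454] [ 0.6107 -0.0994]
scene red [0.5816 0.0967 0.0372] [0.5814 0.0966]
scene yel [0.5739 0.0503 0.0384] [0.5728 0.0501]
scene grn [ 0.5619 -0.003   0.0385] [ 0.5608 -0.0034]
scene blu [ 0.5512 -0.0492  0.0386] [ 0.55   -0.0497]
scene scan [ 0.629  -0.1706  0.1313] [ 0.5544 -0.2259]
scene big [ 0.7848 -0.2724  0.1773] [ 0.7019 -0.3846]
scene jar [0.7135 0.188  0.0843] [0.6844 0.1866]
```

View pics/crop.png

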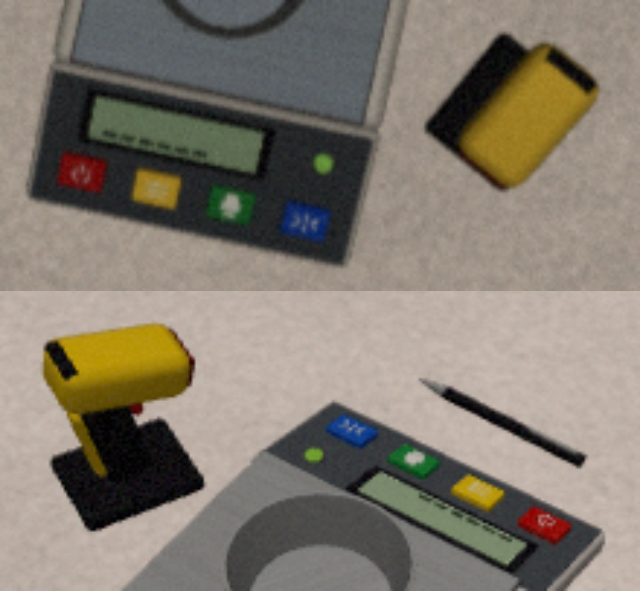

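The crop confirms the keys: blue with the arrowhead sign at the right end, then green with the printer sign, yellow and red. The small scanner (top 435,230, about 133 mm high) is the one meant and the 178 mm one is the look-alike. I won't touch either. The two cameras disagree by a few mm, so I'll close the hand, turn it to match the scale and check with the wrist camera.

```bash
python3 -m handwheel '[[1,0,0,0,0.28],[1,0,0,0,0.28],[1,0,0,0,0.28],[1,0,0,0,0.08],[1,0.062,-0.189,0,0],[1,0.062,-0.189,0,0],[1,0.062,-0.189,0,0],[1,0.062,-0.189,0,0],[1,0.062,-0.189,0,0],[1,0.062,-0.189,0,0]]'
python3 -m handwheel '[[1,0.062,-0.189,0,0],[1,0.062,-0.189,0,0],[1,0.062,-0.189,0,0],[1,0.062,-0.189,0,0],[1,0.062,-0.189,0,0],[1,0.062,-0.189,0,0],[1,0.062,-0.189,0,0],[1,0,0,0,0],[1,0,0,0,0],[1,0,0,0,0]]'
python3 - <<'E'
from station import *
import cv2,numpy as np
np.set_printoptions(precision=4,suppress=True)
s=state();p,d=get_image("wrist");c=calibration("wrist")
T=np.eye(4);T[:3,:3]=s["eef_rot"];T[:3,3]=s["tool_pos"]
print(s["time_s"],s["tool_pos"],s["eef_rot"],s["force"],s["grip_width"],c["tool_from_camera"],calibration("scene").keys())
cv2.imwrite("pics/wrist0.png",p);np.savez("pics/wrist0.npz",d=d,camera_matrix=c["camera_matrix"],world_from_camera=T@c["tool_from_camera"])
E
```

```text
time_s: 1.1
tool_pos: [0.3298, -0.3619, 0.2496]
eef_rot: [[0.981, -0.196, -0.0], [-0.196, -0.981, 0.001], [-0.0, -0.001, -1.0]]
force: [0.4, -0.2, 0.1]
grip_width: 0.0002
gripper_force: 0.0
time_s: 2.1
tool_pos: [0.5, -0.0615, 0.2496]
eef_rot: [[0.981, -0.196, -0.001], [-0.196, -0.981, -0.0], [-0.001, 0.0, -1.0]]
force: [0.5, 0.5, -0.2]
grip_width: -0.0001
gripper_force: 0.0
2.1 [ 0.5    -0.0615  0.2496] [[ 0.9805 -0.1965 -0.0008]
 [-0.1965 -0.9805 -0.    ]
 [-0.0007  0.0002 -1.    ]] [ 0.5395  0.5244 -0.206 ] -8.624223885112453e-05 [[-0.0008  0.9459  0.3246  0.0841]
 [ 1.      0.0007  0.0003 -0.0002]
 [ 0.0001  0.3246 -0.9459 -0.1243]
 [ 0.      0.      0.      1.    ]] dict_keys(['camera_matrix', 'world_from_camera'])
```

View pics/wrist0.png

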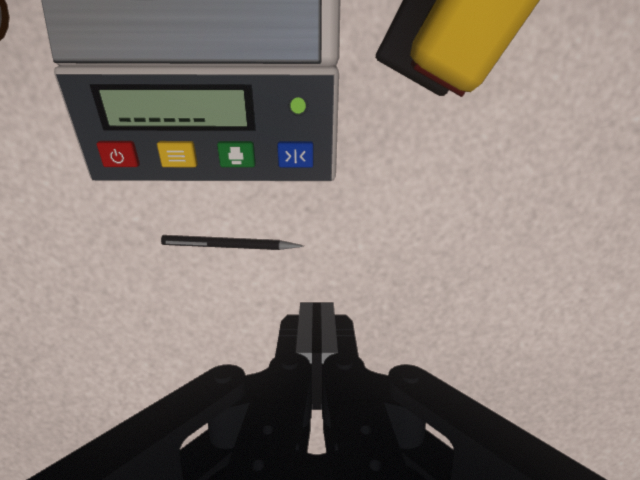

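The wrist image shows the row level with the hand: red (117,156), yellow (177,155), green (236,155), blue (295,155). The closed fingertips are at about (317,305).

```bash
python3 - <<'E'
from h import *
from station import *
np.set_printoptions(precision=4,suppress=True)
s=state();R=np.array(s["eef_rot"]);t=np.array(s["tool_pos"])
for k,u,v in(("red",117,156),("yel",177,155),("grn",236,155),("blu",295,155),("tipfront",317,307),("tipL",303,306),("tipR",332,306)):
    a=P("wrist",u,v); b=P("wrist",u,v,.037); print(k,a,b,"tool delta",R.T@(a-t),R.T@(b-t))
E
```

```text
red [0.5768 0.0938 0.038 ] [0.5767 0.0944 0.037 ] tool delta [ 0.0447 -0.1678  0.2117] [ 0.0446 -0.1683  0.2127]
yel [0.5676 0.0444 0.0377] [0.5676 0.0446 0.037 ] tool delta [ 0.0455 -0.1175  0.212 ] [ 0.0454 -0.1178  0.2127]
grn [ 0.5579 -0.0043  0.0384] [ 0.5578 -0.004   0.037 ] tool delta [ 0.0456 -0.0679  0.2113] [ 0.0454 -0.0682  0.2127]
blu [ 0.5481 -0.0527  0.0382] [ 0.548  -0.0526  0.037 ] tool delta [ 0.0456 -0.0185  0.2115] [ 0.0454 -0.0186  0.2127]
tipfront [ 0.5113 -0.0637  0.2396] [ 0.4039 -0.0426  0.037 ] tool delta [ 0.0115 -0.0004  0.0102] [-0.0979  0.      0.2128]
tipL [ 0.5123 -0.0585  0.2387] [ 0.4076 -0.0296  0.037 ] tool delta [ 0.0115 -0.0058  0.011 ] [-0.0968 -0.0134  0.2128]
tipR [ 0.5103 -0.0694  0.2391] [ 0.4021 -0.0569  0.037 ] tool delta [0.0117 0.0053 0.0106] [-0.0968  0.0144  0.2128]
```

```bash
python3 -m handwheel '[[1,0.168,-0.074,0,0],[1,0,0,0.18,0],[1,0,0,0.18,0],[1,0,0,0.18,0],[1,0,0,0.1,0],[1,0,0,0.08,0],[1,0,0,0,0],[1,0,0,0,0]]'
python3 -m handwheel '[[1,0,0,0.012,0],[1,0,0,0.012,0],[1,0,0,0,0],[1,0,0,0,0]]'
```

```text
time_s: 2.95
tool_pos: [0.5452, -0.0521, 0.0704]
eef_rot: [[0.98, -0.198, 0.0], [-0.198, -0.98, -0.0], [0.0, 0.0, -1.0]]
force: [0.4, 0.1, -0.2]
grip_width: 0.0002
gripper_force: 0.0
time_s: 3.35
tool_pos: [0.5454, -0.051, 0.0644]
eef_rot: [[0.981, -0.196, 0.001], [-0.196, -0.981, -0.0], [0.001, 0.0, -1.0]]
force: [-0.3, 0.0, 0.3]
grip_width: -0.0001
gripper_force: 0.0
```

```bash
for i in 1; do python3 -m handwheel '[[1,0,0,0.012,0],[1,0,0,0,0],[1,0,0,0,0]]'; done | grep -E 'pos|force:'
python3 -m handwheel '[[1,0,0,0.004,0],[1,0,0,0,0],[1,0,0,0,0]]'| grep -E 'pos|force:'
python3 -m handwheel '[[1,0,0,0.004,0],[1,0,0,0,0],[1,0,0,0,0]]'| grep -E 'pos|force:'
python3 -m handwheel '[[1,0,0,0.004,0],[1,0,0,0,0],[1,0,0,0,0]]'| grep -E 'pos|force:'
```

```text
tool_pos: [0.5451, -0.0509, 0.0609]
force: [-0.3, 0.8, -0.1]
gripper_force: 0.0
tool_pos: [0.5452, -0.0509, 0.06]
force: [-0.3, 0.2, -1.0]
gripper_force: 0.0
tool_pos: [0.5452, -0.0509, 0.059]
force: [0.6, -0.0, 0.3]
gripper_force: 0.0
tool_pos: [0.5452, -0.0509, 0.058]
force: [0.6, 0.1, -0.3]
gripper_force: 0.0
```

```bash
for i in 1; do python3 -m handwheel '[[1,0,0,0.004,0],[1,0,0,0,0],[1,0,0,0,0]]'; done| grep -E 'pos|force:'
python3 -m handwheel '[[1,0,0,0.004,0],[1,0,0,0,0],[1,0,0,0,0]]'| grep -E 'pos|force:'
```

```text
tool_pos: [0.5454, -0.051, 0.0572]
force: [0.7, 0.1, 0.8]
gripper_force: 0.7
tool_pos: [0.5456, -0.051, 0.0563]
force: [0.2, 0.7, 2.5]
gripper_force: 1.1
```

```bash
python3 -m handwheel '[[1,0,0,0.004,0],[1,0,0,0,0],[1,0,0,0,0]]'| grep -E 'pos|force:'
python3 -m handwheel '[[1,0,0,0.004,0],[1,0,0,0,0],[1,0,0,0,0]]'| grep -E 'pos|force:'
```

```text
tool_pos: [0.5457, -0.0511, 0.0553]
force: [1.8, 0.2, 3.3]
gripper_force: 1.5
tool_pos: [0.5456, -0.0511, 0.0543]
force: [2.8, -0.1, 4.5]
gripper_force: 1.9
```

```bash
python3 -m handwheel '[[1,0,0,0.002,0],[1,0,0,0,0],[1,0,0,0,0]]'| grep -E 'pos|force:'
python3 -m handwheel '[[1,0,0,-0.02,0],[1,0,0,-0.04,0],[1,0,0,-0.04,0],[1,0,0,0,0],[1,0,0,0,0],[1,0,0,0,0]]'| grep -E 'time|pos|force:'
```

```text
tool_pos: [0.5455, -0.051, 0.0537]
force: [1.8, -0.7, 5.6]
gripper_force: 2.2
time_s: 6.65
tool_pos: [0.5448, -0.0508, 0.0781]
force: [-0.1, 0.2, -0.5]
gripper_force: 0.0
```

```bash
python3 -m handwheel '[[1,0,-0.1,0,0],[1,0,-0.1,0,0],[1,0,0,0,0],[1,0,0,0.04,0],[1,0,0,0.032,0],[1,0,0,0.006,0],[1,0,0,0,0],[1,0,0,0,0]]'| grep -E 'time|pos|force:'
python3 -m handwheel '[[1,0,0,0.008,0],[1,0,0,0,0],[1,0,0,0,0]]'| grep -E 'pos|force:'
python3 -m handwheel '[[1,0,0,0.004,0],[1,0,0,0,0],[1,0,0,0,0]]'| grep -E 'pos|force:'
python3 -m handwheel '[[1,0,0,0.004,0],[1,0,0,0,0],[1,0,0,0,0]]'| grep -E 'pos|force:'
```

```text
time_s: 7.45
tool_pos: [0.555, -0.0023, 0.0589]
force: [0.2, 0.8, 0.1]
gripper_force: 0.0
tool_pos: [0.5553, -0.0021, 0.0574]
force: [0.4, -0.5, 0.1]
gripper_force: 0.4
tool_pos: [0.5555, -0.0021, 0.0564]
force: [1.0, -1.1, 2.5]
gripper_force: 1.1
tool_pos: [0.5554, -0.002, 0.0553]
force: [0.8, -0.5, 2.8]
gripper_force: 1.5
```

```bash
python3 -m handwheel '[[1,0,0,0.004,0],[1,0,0,0.002,0],[1,0,0,0,0],[1,0,0,0,0]]'| grep -E 'pos|force:'
python3 -m handwheel '[[1,0,0,-0.02,0],[1,0,0,-0.04,0],[1,0,0,-0.1,0],[1,0,0,-0.18,0],[1,0,0,-0.18,0],[1,0,0,-0.18,0],[1,0,0,-0.1,0],[1,-0.18,0,0,0],[1,-0.18,0,0,0],[1,0,0,0,0]]'| grep -E 'time|pos|force:'
python3 -m handwheel '[[1,0,0,0,0],[1,0,0,0,0],[1,0,0,0,0],[1,0,0,0,0]]'| grep -E 'time|pos|force:'
python3 - <<'E'
from station import *
import cv2
cv2.imwrite("pics/wrist1.png",get_image("wrist")[0])
E
```

```text
tool_pos: [0.5554, -0.002, 0.0538]
force: [2.3, -0.8, 4.9]
gripper_force: 2.1
time_s: 9.75
tool_pos: [0.461, 0.0175, 0.251]
force: [0.2, -0.9, -0.6]
gripper_force: 0.0
time_s: 10.15
tool_pos: [0.4675, 0.0155, 0.2536]
force: [0.0, 0.8, 0.1]
gripper_force: 0.0
```

View pics/wrist1.png

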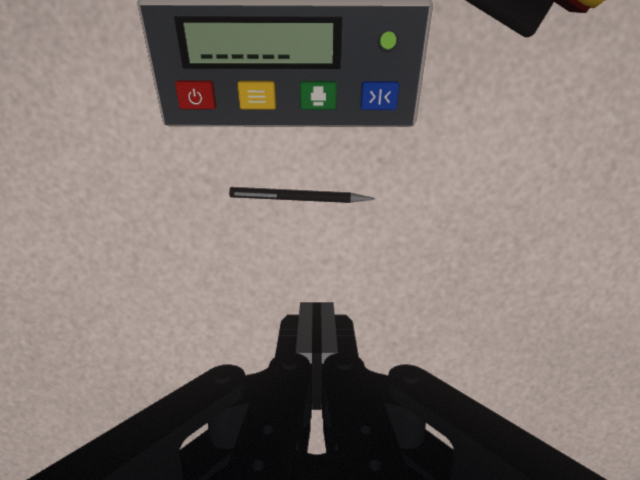

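The four keys (195–380, 96) are all up, the pen (300,195) is undisturbed, and the hand is clear, about 0.23 m from the keys.

```bash
python3 -c "
from station import *
print(job_done())"
```

```text
the job is handed in; nothing more can be done
None
```

I pressed and released the blue tare key, then the green print key, each with about 5 N, drew the hand about 0.2 m clear of the scale, and handed the job in; the hand-in gave no verdict.

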